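# Nudge the mounted specimen into its recess and swing the clip over it

## Task

Seat the black specimen disc in the holder plate using fingertip pushes only: gently nudge it across the plate until it drops into the round recess and lies flat on the recess floor. Then gently push the pin of the steel clip so that the clip swings fully home over the seated disc. Do not pinch, grasp or lift anything, and leave the weight, the beaker and the petri dish where they stand.

Things in the scene. Friction and masses are not known exactly. Their poses are not given: they have to be found in the camera images.
- plate: aluminium holder plate screwed to the bench (it does not move), 220 mm along its x, 150 mm along its y, 20 mm thick; origin at the centre of its underside, z up. Its flat top is the deck, 20 mm above the bench. On the deck only the clip and its pivot bush stand up; flat screw heads at the corners.
- recess (a point): centre of the mouth of the round recess, level with the deck, at plate x = +35 mm, y = 0; recess 46 mm in diameter and 7 mm deep with a flat floor; axes as the plate's. While half over the rim the disc tips, and pushed hard in that state it can wedge on the far wall: ease off and it drops, or press its high edge down lightly.
- disc: loose black resin disc (mounted metal specimen, small bright rectangle on its top), 40 mm in diameter, 13 mm thick, about 50 g; origin at the centre of its underside, z up. It starts on the deck on the robot's side of the recess (plate x about -75 to -45 mm, y within 35 mm of the middle). Seated in the recess it stands 6 mm above the deck.
- clip (a joint): hinge angle of the flat steel clip, rad: 0 = fully open, the clip points along the plate's +x, clear of the recess; it grows anticlockwise seen from above to the stop at 1.571 = fully home, where the clip points along the plate's +y across the recess. It stays where it is left (about 0.7 N at the pin moves it). Starts between 0 and 0.35.
- clip_pivot (a point): point on the clip's vertical hinge axis at the clip's underside, 8 mm above the deck, at plate x = +35 mm, y = -46 mm. The clip is a bar 4 mm thick, 13 mm wide, reaching 50 mm from this axis; its underside is 8 mm above the deck, so it passes over a seated disc with 2 mm to spare but strikes an unseated one. The pivot screw head rises to 15 mm above the deck.
- clip_pin (a point): centre of the top end of the upright round push pin on the clip, 10 mm in diameter, 30 mm from the hinge axis; the pin rises from the clip's upper face (12 mm above the deck) to 38 mm above the deck. x along the clip away from the hinge, z up
- weight: bystander: knobbed steel calibration weight, 30 mm in diameter, 44 mm tall; origin at the centre of its underside
- beaker: bystander: small glass beaker, 54 mm in diameter, 68 mm tall; origin at the centre of its underside
- petri: bystander: closed clear petri dish, 90 mm in diameter, 15 mm tall; origin at the centre of its underside
Things that resemble listed ones, but are neither listed nor needed, are in the scene too. There is more than one size of the disc; the job needs the largest.

How it is judged:
On the way, in this order (a step that is already met when the one before it is completed fails the run):
1. the disc lies flat in the recess while the clip is still open (below 0.8 rad) (horizontal distance between disc and recess below 0.005 m and z of disc in the frame of recess below -0.005 m and angle between disc's own z axis and vertical below 0.06 rad and value of joint clip below 0.8 rad), for 0.2 s.
2. the clip is swung home over the disc (1.4 rad or more) (value of joint clip above 1.4 rad), for 0.2 s.
At the end, for the whole second after the job is handed in: The disc lies at rest in the recess, within 5 mm of its centre, flat to 0.06 rad, its underside at least 5 mm below the deck; the clip is at 1.4 rad or more (stop at 1.571) (horizontal distance between disc and recess below 0.005 m and z of disc in the frame of recess below -0.005 m and angle between disc's own z axis and vertical below 0.06 rad and linear speed of disc below 0.02 m/s and value of joint clip above 1.4 rad); the robot touches nothing.
It fails at once if the disc is lifted more than 4 mm off the deck (z of disc in the frame of recess above 0.004 m).
It fails at once if the disc is pinched or shoved with more than 25 N (contact force between the fingers and disc above 25 N).
It fails at once if the clip is pinched or shoved with more than 25 N (contact force between the fingers and clip above 25 N).
It fails at once if the weight, the beaker or the petri dish is moved by 20 mm (distance of any of weight, beaker, petri from where it was at the start of the episode above 0.02 m).
It also fails if it takes over 51 s, if anything falls off the work surface, if the arm or the gripper's body presses on something with over 40 N, if the wrist force passes 120 N, or if a joint passes its speed limit or range.

## Robot

A 7-joint arm with a two-finger parallel gripper is mounted at the origin on the work surface; the furniture and walls round the work are solid. World frame = base frame: x ahead of the robot, y to its left, z up, the work surface at z = 0. Lengths are in m, angles in rad, forces in N, time in s.
With the tool pointing down it reaches from about 0.4 to 0.875 m from the base axis. Payload 19.3 kg.
Tool frame: the origin (TCP) lies at the very end of the fingers, on their centre line; the grasp point (between the pads) lies 19 mm behind it; z points along the fingers, y is the line along which they close (so a half turn about z gives the same grasp; the last joint's range is limited). The gripper opens to 85 mm and grips with 20 to 120 N. Pads are 22 mm wide; open, the fingers measure 114 mm over their backs; the gripper's body (76 mm by 85 mm) begins 54 mm behind the grasp point. The pads swing forward as they close: fully open they stand 13 mm farther back than shut.
Start: joints at [1.2, 0.521, -0.036, 1.599, 0.021, 1.021, -0.113], TCP at [0.185, -0.597, 0.231] pointing down, gripper open.
Joint ranges: [-2.91, 2.91], [-0.3, 2.13], [-1.5, 1.42], [0.17, 2.43], [-1.26, 4.41], [0.16, 1.93], [-2.52, 2.52]. Speed limits (rad/s): [1.89, 1.89, 2.39, 2.39, 3.01, 3.01, 3.01].

## Interface

Orientations are given as [roll, pitch, yaw] about the fixed x, y, z axes, in that order (R = Rz(yaw) Ry(pitch) Rx(roll)).
In Python, from workcell import monitor, optics, job_done gives the robot as it stands.
- The arm moves only by the shell command python3 -m handwheel 'ROWS' [FORCE]. ROWS is JSON, a list of rows, each an object of numbers: "dx", "dy", "dz": the shift along the tool's x, y, z in cm; "wx", "wy", "wz": the turn, a rotation vector about the tool's x, y, z in rad; "claw": the opening in per cent of the stroke, from 0 (shut) to 100 (fully open). A call has 1 to 8 rows; each row shifts and turns the commanded pose from where the row before left it, along the tool's axes as they then stand; what a row does not reach is not made up. A row lasts 1/8 s, in which the tool goes at most 62.5 mm and 10.7 degrees, less where a joint would pass 70% of its speed; a pose out of reach is approached as far as the arm can. A call with a gripper value outside its range is refused whole. The fingers move at their own pace and stop on an object; FORCE is the grip in N (left out, the last holds). Time passes only in rows, so rows that do not move let the fingers close. It gives the time, the measured TCP pose, the force, the opening and the grip force at its end, in the units of the state.
- monitor.observe(): the state, without advancing time (a new reading comes with each control period).
- optics.grab_frame(name): name is "scene" or "top"; returns a dict with "frame" (400x640x3 uint8, blue, green, red), "fovy" (degrees; the focal length in pixels is half the picture's height over the tangent of half this angle, whatever the lens; pixels are square), "cx", "cy" (the principal point, pixels), "R" (3x3) and "t" (3): a world point X has camera coordinates R X + t. Camera axes: x right, y down, z forward; pixel columns grow to the right and rows downward; lengths in m; the calibration is good to about 2 mm. A picture is of the moment at which its call begins. There is no depth.
- job_done(): hands the job in; it is judged then, once.
Trained networks look in the newest picture that a camera, given by its name, has taken for a name from the list of things; names that differ only in an ending like _2 or _b are one class to them, and where a whole thing is asked for, a point or a joint stands for the part that bears it (a point fixed in the world has none). Each returns a list of dicts, best first, with "p" (0 to 1); they miss things now and then, are a little off and sometimes report something else, mostly with a low value. They report only what shows in the picture. A call takes as long as a camera call. They do not tell look-alikes from the thing itself.
- optics.masks_of(name, camera): "region" (400x640 bool, what is visible of it) and "rect" ([left, top, width, height] in pixels, round what is visible of it).
The state is a dict: "clock": time; "qpos": joint angles; "qd": joint speeds; "joint_efforts": joint torques, N m; "position": TCP position; "tool_rot": TCP orientation; "force": force on the tool from outside, world axes, zero at the start; "moment": the same for the moment, N m; "grip_width": finger opening in m; "finger_force": force on a finger pad.
Only numpy, scipy, OpenCV 4.12 (cv2) and the standard library are available. Lean on these libraries where they do the work, as an engineer would, in place of code of your own. Each camera call takes 0.05 s, during which the arm holds its last target. There are 200 camera calls.

## Working session

There is one attempt and no reset: what is moved stays moved. The work goes in short steps, Python scripts to look and compute and a shell command to move; the robot and the scene stay as the last step left them, time stands still between calls to the robot, and variables do not carry over. Pictures are saved under pics/ and viewed, at most 10 in all, crops included, and the job is handed in when it is done.

```bash
mkdir -p pics
cat > h.py <<'E'
import numpy as np, cv2
from workcell import monitor, optics
def K(g):
    h=g["frame"].shape[0]; return h/2/np.tan(np.radians(g["fovy"])/2)
def ray(g,u,v,z):
    f=K(g);R=np.array(g["R"]);t=np.array(g["t"])
    d=R.T@np.array([(u-g["cx"])/f,(v-g["cy"])/f,1]);c=-R.T@t
    return c+d*(z-c[2])/d[2]
def proj(g,X):
    p=np.array(g["R"])@np.array(X)+np.array(g["t"]);f=K(g)
    return np.array([g["cx"]+f*p[0]/p[2],g["cy"]+f*p[1]/p[2]])
E
python3 - <<'E'
from h import *
s=monitor.observe();print({k:np.round(v,3).tolist() for k,v in s.items()})
for c in("top","scene"):
    g=optics.grab_frame(c);cv2.imwrite(f"pics/{c}0.png",g["frame"]);print(c,g["fovy"],g["cx"],g["cy"],(-np.array(g["R"]).T@np.array(g["t"])).round(3))
    for n in("plate","disc","clip","clip_pin","weight","beaker","petri"):
        for m in optics.masks_of(n,c)[:4]:
            y,x=np.nonzero(m["region"]);print(n,round(m["p"],2),m["rect"],x.mean().round(1),y.mean().round(1),len(x))
E
```

```text
{'clock': 0.0, 'qpos': [1.2, 0.522, -0.036, 1.6, 0.021, 1.021, -0.113], 'qd': [0.001, -0.001, 0.001, 0.0, 0.001, 0.001, 0.001], 'joint_efforts': [-0.001, -92.712, 1.98, -36.993, 0.018, 0.008, -0.0], 'position': [0.185, -0.597, 0.231], 'tool_rot': [-3.14, 0.0, 0.301], 'force': [-0.422, -0.33, -0.039], 'moment': [-0.011, -0.019, -0.004], 'finger_force': 0.0, 'grip_width': 0.085}
top 55.685847902545 313.7730344863373 200.4808044222882 [ 0.349 -0.064  0.988]
plate 0.56 [314.1, 132.5, 92.3, 96.7] 359.9 179.0 4651
disc 0.66 [291.6, 227.2, 11.1, 10.8] 295.4 231.0 80
disc 0.57 [331.5, 193.1, 14.4, 12.5] 339.3 199.4 199
clip 0.59 [375.5, 158.0, 13.4, 17.6] 383.5 168.2 117
beaker 0.79 [250.4, 184.4, 23.5, 18.9] 260.9 193.1 416
beaker 0.27 [379.1, 159.9, 8.9, 17.5] 383.7 167.3 94
petri 0.78 [202.8, 202.1, 33.9, 33.6] 218.9 218.5 942
scene 42.325004074772814 313.18324011081705 197.41372625506872 [-0.291  0.485  0.732]
plate 0.67 [298.3, 155.6, 73.0, 62.5] 330.6 187.8 3333
disc 0.72 [321.0, 191.7, 14.3, 16.0] 326.7 199.0 185
disc 0.7 [198.9, 256.9, 43.7, 36.5] 220.5 273.0 1292
disc 0.61 [300.5, 235.6, 15.1, 10.5] 308.8 242.9 128
clip_pin 0.55 [334.7, 157.4, 12.3, 15.5] 341.4 165.5 120
clip_pin 0.45 [239.8, 208.5, 22.6, 36.4] 251.2 225.2 825
weight 0.65 [264.8, 226.2, 16.7, 22.0] 273.6 238.3 258
beaker 0.75 [241.1, 207.8, 19.5, 37.9] 251.3 225.0 800
beaker 0.51 [295.7, 157.1, 72.2, 63.9] 330.4 188.1 3352
beaker 0.22 [319.6, 194.2, 15.9, 13.0] 326.6 198.9 183
petri 0.78 [199.7, 254.7, 42.8, 36.0] 220.2 273.0 1259
```

Run:
```python
import cv2
a=cv2.imread("pics/top0.png")[110:260,190:420];b=cv2.imread("pics/scene0.png")[140:310,180:400]
cv2.imwrite("pics/a.png",cv2.resize(a,(782,510),interpolation=cv2.INTER_CUBIC))
cv2.imwrite("pics/b.png",cv2.resize(b,(770,595),interpolation=cv2.INTER_CUBIC))
```

```text
(no output)
```

View pics/a.png

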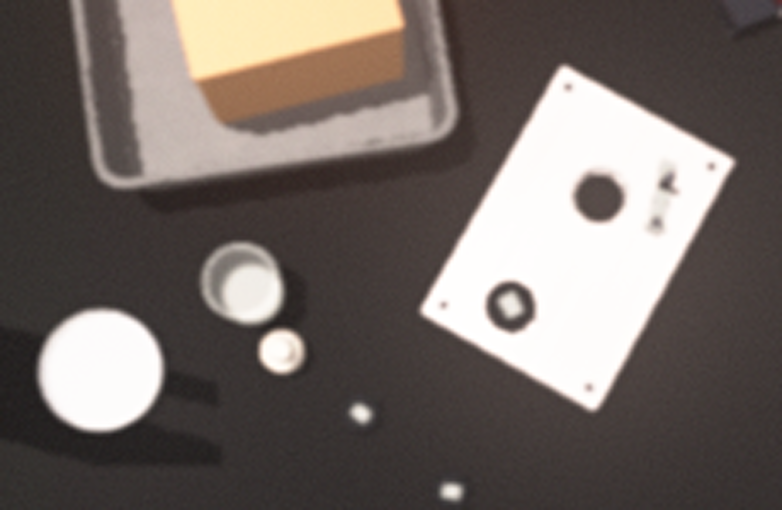

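View pics/b.png

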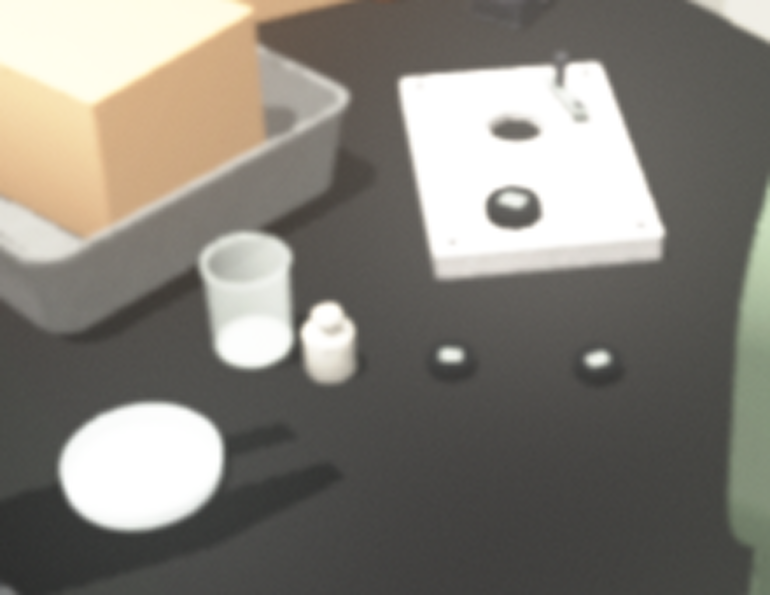

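View pics/top0.png

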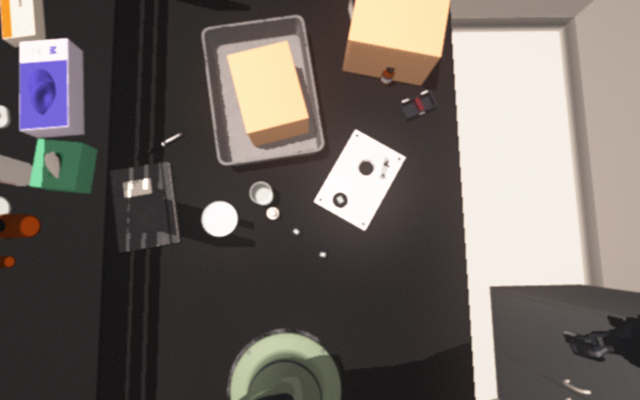

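The top picture shows the plate with the recess at about (366,168), the clip at (384,168) and the black disc at (340,199). The look-alikes are the two smaller discs on the bench at (296,231) and (322,254). The crop shows that the disc on the plate is the largest and is the right one. The petri dish (219,218), beaker (261,193) and weight (273,213) are all off to the left.

```bash
cat >> h.py <<'E'
def dark_blob(img,u,v,r=14,th=140):
    g=cv2.cvtColor(img,cv2.COLOR_BGR2GRAY);u0,v0=int(u)-r,int(v)-r
    m=(g[v0:v0+2*r,u0:u0+2*r]<th).astype(np.uint8)
    cs,_=cv2.findContours(cv2.resize(m,None,fx=4,fy=4,interpolation=cv2.INTER_NEAREST),cv2.RETR_EXTERNAL,cv2.CHAIN_APPROX_NONE)
    c=max(cs,key=cv2.contourArea);(x,y),rad=cv2.minEnclosingCircle(c);M=cv2.moments(c)
    return u0+M['m10']/M['m00']/4-.4,v0+M['m01']/M['m00']/4-.4,cv2.boundingRect(c)[2]/4,cv2.boundingRect(c)[3]/4
E
python3 - <<'E'
from h import *
from scipy.optimize import least_squares
g=optics.grab_frame("top");s=optics.grab_frame("scene")
# plate top corners, top view
pt=np.array([[563,66],[735,160],[597,410],[420,312]])/3.4+[190,110]-.35
ps=np.array([[402,77],[603,63],[662,236],[434,264]])/3.5+[180,140]-.35
C=np.array([[110,75],[110,-75],[-110,-75],[-110,75]])/1000
W=lambda q:np.array([[q[0]+np.cos(q[2])*a-np.sin(q[2])*b,q[1]+np.sin(q[2])*a+np.cos(q[2])*b,.02] for a,b in C])
for nm,sel in(("top",[1,0]),("scene",[0,1]),("both",[1,1])):
    f=lambda q:np.concatenate([sel[0]*(np.array([proj(g,X) for X in W(q)])-pt).ravel(),sel[1]*(np.array([proj(s,X) for X in W(q)])-ps).ravel()])
    r=least_squares(f,[.45,-.2,-.4]);print(nm,r.x.round(4),f(r.x).round(1))
q=r.x
def toplate(X): 
    c,n=np.cos(q[2]),np.sin(q[2]);d=X[:2]-q[:2];return np.array([c*d[0]+n*d[1],-n*d[0]+c*d[1]])*1000
for nm,u,v,z in(("disc",340,199,.033),("rec",366,168,.02)):
    b=dark_blob(g["frame"],u,v);X=ray(g,b[0],b[1],z);print(nm,np.round(b,1),X.round(4),toplate(X).round(1))
np.save("q.npy",q)
R=lambda a,b:q[:2]+np.array([np.cos(q[2])*a-np.sin(q[2])*b,np.sin(q[2])*a+np.cos(q[2])*b])
print("recess",R(.035,0),"pivot",R(.035,-.046))
Y,X_=np.mgrid[0:1,0:1]
E
```

```text
top [ 0.5193 -0.1993 -0.5347] [-0.   0.2 -0.5  0.2 -0.2 -0.2  0.8 -0.2  0.   0.  -0.   0.   0.   0.
  0.  -0. ]
scene [ 0.5195 -0.1983 -0.5452] [ 0.   0.  -0.   0.  -0.  -0.   0.  -0.   0.4  1.2 -0.8  1.1 -0.2  0.5
  0.5 -2.1]
both [ 0.5195 -0.1988 -0.5397] [ 0.1  0.1 -0.6  0.4 -0.7 -0.2  0.5 -0.5  0.4  1.3 -0.9  1.   0.2  0.3
  0.9 -2.1]
disc [339.7 199.7  14.   15. ] [ 0.464  -0.1438  0.033 ] [-75.9  18.6]
rec [365.6 167.7  14.   14. ] [ 0.5487 -0.2147  0.02  ] [33.2  1.4]
recess [ 0.54955355 -0.21680125] pivot [ 0.52591339 -0.2562619 ]
```

```bash
python3 -m handwheel '[{"wz":0.167,"claw":28},{"wz":0.167},{"wz":0.167},{"wz":0.167},{"wz":0.167},{"wz":0.167},{}]' 20
cat >> h.py <<'E'
def go(tx,ty,tz=None):
    s=monitor.observe();p=np.array(s["position"]);y=s["tool_rot"][2]
    d=np.array([tx-p[0],ty-p[1]])*100;x=np.array([np.cos(y),np.sin(y)]);yy=np.array([np.sin(y),-np.cos(y)])
    print("pos",p.round(4),"rot",np.round(s["tool_rot"],3),"F",np.round(s["force"],1),"w",round(s["grip_width"],4),"t",s["clock"])
    print("dx",(d@x).round(2),"dy",(d@yy).round(2),"dz",None if tz is None else round((p[2]-tz)*100,2))
E
python3 -c "
from h import *
go(.4335,-.118,.06)"
```

```text
pos [ 0.1852 -0.5969  0.2313] rot [-3.142 -0.     0.301] F [ 0.2 -0.2 -0.3] w 0.0857 t 0.9
dx 37.91 dy -38.39 dz 17.13schema error: expected keys dx, dy, dz, wx, wy, wz, claw
```

```bash
python3 -m handwheel '[{"wz":0.167,"claw":28},{"wz":0.167},{"wz":0.167},{"wz":0.167},{"wz":0.167},{"wz":0.167},{"dx":0}]' 20; 
python3 -c "
from h import *
go(.4335,-.118,.06)"
```

```text
pos [ 0.1852 -0.5969  0.2313] rot [-3.142 -0.     0.301] F [ 0.2 -0.2 -0.3] w 0.0857 t 0.9
dx 37.91 dy -38.39 dz 17.13schema error: expected keys dx, dy, dz, wx, wy, wz, claw
```

Every row needs all the keys.

```bash
python3 -m handwheel '[{"dx":0,"dy":0,"dz":0,"wx":0,"wy":0,"wz":0.167,"claw":28},{"dx":0,"dy":0,"dz":0,"wx":0,"wy":0,"wz":0.167,"claw":28},{"dx":0,"dy":0,"dz":0,"wx":0,"wy":0,"wz":0.167,"claw":28},{"dx":0,"dy":0,"dz":0,"wx":0,"wy":0,"wz":0.167,"claw":28},{"dx":0,"dy":0,"dz":0,"wx":0,"wy":0,"wz":0.167,"claw":28},{"dx":0,"dy":0,"dz":0,"wx":0,"wy":0,"wz":0.167,"claw":28},{"dx":0,"dy":0,"dz":0,"wx":0,"wy":0,"wz":0,"claw":28}]' 20; 
python3 -c "
from h import *
go(.4335,-.118,.06)"
```

```text
clock: 1.78
position: [0.1854, -0.5968, 0.2312]
tool_rot: [3.141, 0.0, -0.7]
force: [0.5, 0.3, -0.0]
grip_width: 0.0243
finger_force: 0.0
pos [ 0.1854 -0.5968  0.2312] rot [ 3.141  0.    -0.7  ] F [ 0.5  0.3 -0. ] w 0.0243 t 1.775
dx -11.88 dy -52.61 dz 17.12
```

```bash
python3 -m handwheel '[{"dx":-1.5,"dy":-5,"dz":1,"wx":0,"wy":0,"wz":0,"claw":28},{"dx":-1.5,"dy":-5,"dz":1,"wx":0,"wy":0,"wz":0,"claw":28},{"dx":-1.5,"dy":-5,"dz":1,"wx":0,"wy":0,"wz":0,"claw":28},{"dx":-1.5,"dy":-5,"dz":1,"wx":0,"wy":0,"wz":0,"claw":28},{"dx":-1.5,"dy":-5,"dz":1,"wx":0,"wy":0,"wz":0,"claw":28},{"dx":-1.5,"dy":-5,"dz":1,"wx":0,"wy":0,"wz":0,"claw":28},{"dx":-1.5,"dy":-5,"dz":1,"wx":0,"wy":0,"wz":0,"claw":28},{"dx":-1.5,"dy":-5,"dz":1,"wx":0,"wy":0,"wz":0,"claw":28}]' 20; 
python3 -c "
from h import *
go(.4335,-.118,.06)"
```

```text
clock: 2.78
position: [0.3523, -0.2124, 0.1513]
tool_rot: [-3.141, -0.001, -0.696]
force: [1.1, -0.2, 0.1]
grip_width: 0.0239
finger_force: 0.0
pos [ 0.3523 -0.2124  0.1513] rot [-3.141e+00 -1.000e-03 -6.960e-01] F [ 1.1 -0.2  0.1] w 0.0239 t 2.775
dx 0.18 dy -12.46 dz 9.13
```

```bash
python3 -m handwheel '[{"dx":0,"dy":-4.2,"dz":1.5,"wx":0,"wy":0,"wz":0,"claw":28},{"dx":0,"dy":-4.2,"dz":1.5,"wx":0,"wy":0,"wz":0,"claw":28},{"dx":0.1,"dy":-4,"dz":1.5,"wx":0,"wy":0,"wz":0,"claw":28},{"dx":0,"dy":0,"dz":2,"wx":0,"wy":0,"wz":0,"claw":28},{"dx":0,"dy":0,"dz":2,"wx":0,"wy":0,"wz":0,"claw":28},{"dx":0,"dy":0,"dz":0,"wx":0,"wy":0,"wz":0,"claw":28},{"dx":0,"dy":0,"dz":0,"wx":0,"wy":0,"wz":0,"claw":28}]' 20
python3 - <<'E'
from h import *
go(.4335,-.118,.04)
a=optics.grab_frame("top");b=optics.grab_frame("scene")
X=monitor.observe()["position"];print(proj(a,X),proj(b,X))
A=cv2.resize(a["frame"][120:240,290:420],(520,480),interpolation=cv2.INTER_CUBIC)
B=cv2.resize(b["frame"][140:260,280:345+0],(260,480),interpolation=cv2.INTER_CUBIC)
cv2.imwrite("pics/c.png",np.hstack([A,B]))
E
```

```text
clock: 3.65
position: [0.4325, -0.12, 0.0669]
tool_rot: [-3.141, -0.0, -0.7]
force: [-0.5, -0.1, 0.7]
grip_width: 0.0234
finger_force: 0.0
pos [ 0.4325 -0.12    0.0669] rot [-3.141 -0.    -0.7  ] F [-0.5 -0.1  0.7] w 0.0234 t 3.65
dx -0.05 dy -0.21 dz 2.69
[331.35971083 210.90893397] [327.52760805 195.45879235]
```

View pics/c.png

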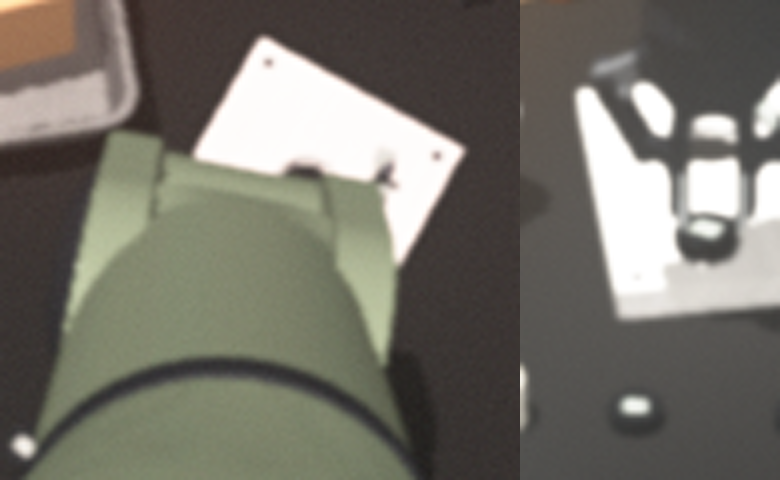

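The right half (scene view) shows the two fingertips behind the disc, symmetric about it. They end close to the projected TCP at (327,195). I'll lower them to about 6 mm above the deck.

```bash
python3 -m handwheel '[{"dx":0,"dy":-0.2,"dz":1.5,"wx":0,"wy":0,"wz":0,"claw":28},{"dx":0,"dy":0,"dz":1.5,"wx":0,"wy":0,"wz":0,"claw":28},{"dx":0,"dy":0,"dz":0.6,"wx":0,"wy":0,"wz":0,"claw":28},{"dx":0,"dy":0,"dz":0.4,"wx":0,"wy":0,"wz":0,"claw":28},{"dx":0,"dy":0,"dz":0,"wx":0,"wy":0,"wz":0,"claw":28}]' 20
python3 - <<'E'
from h import *
go(.4335,-.118,.026)
E
```

```text
clock: 4.38
position: [0.4335, -0.1183, 0.0261]
tool_rot: [3.141, 0.0, -0.701]
force: [0.2, 0.9, 0.7]
grip_width: 0.0242
finger_force: 0.0
pos [ 0.4335 -0.1183  0.0261] rot [ 3.141  0.    -0.701] F [0.2 0.9 0.7] w 0.0242 t 4.375
dx -0.02 dy -0.03 dz 0.01
```

```bash
R='x'; python3 -m handwheel '[{"dx":0.6,"dy":0,"dz":0,"wx":0,"wy":0,"wz":0,"claw":28},{"dx":0.6,"dy":0,"dz":0,"wx":0,"wy":0,"wz":0,"claw":28},{"dx":0.6,"dy":0,"dz":0,"wx":0,"wy":0,"wz":0,"claw":28},{"dx":0.6,"dy":0,"dz":0,"wx":0,"wy":0,"wz":0,"claw":28},{"dx":0.6,"dy":0,"dz":0,"wx":0,"wy":0,"wz":0,"claw":28},{"dx":0.6,"dy":0,"dz":0,"wx":0,"wy":0,"wz":0,"claw":28},{"dx":0.6,"dy":0,"dz":0,"wx":0,"wy":0,"wz":0,"claw":28},{"dx":0.6,"dy":0,"dz":0,"wx":0,"wy":0,"wz":0,"claw":28}]' 20
python3 - <<'E'
from h import *
go(.5492,-.216,.026)
b=optics.grab_frame("scene");g=b["frame"]
q=np.load("q.npy")
for m in optics.masks_of("disc","scene")[:3]:
    y,x=np.nonzero(m["region"]);X=ray(b,x.mean(),y.mean(),.028);print(round(m["p"],2),m["rect"],X.round(4))
    go(X[0],X[1])
E
```

```text
clock: 5.38
position: [0.4705, -0.1495, 0.0263]
tool_rot: [3.142, 0.0, -0.701]
force: [-1.3, -0.0, -0.3]
grip_width: 0.0241
finger_force: 0.2
pos [ 0.4705 -0.1495  0.0263] rot [ 3.142  0.    -0.701] F [-1.3 -0.  -0.3] w 0.0241 t 5.375
dx 10.3 dy 0.01 dz 0.03
0.65 [344.0, 240.0, 16.8, 9.9] [ 0.3097 -0.0809  0.028 ]
pos [ 0.4708 -0.1497  0.0263] rot [-3.141 -0.    -0.702] F [-0.5  0.1 -0.3] w 0.0241 t 5.475
dx -16.74 dy 5.14 dz None
0.59 [321.8, 183.6, 10.8, 16.9] [ 0.4896 -0.1673  0.028 ]
pos [ 0.4708 -0.1497  0.0263] rot [-3.141 -0.    -0.702] F [-0.5  0.1 -0.3] w 0.0241 t 5.475
dx 2.58 dy 0.13 dz None
0.5 [301.5, 236.1, 15.2, 14.5] [ 0.3684 -0.0153  0.028 ]
pos [ 0.4708 -0.1497  0.0263] rot [-3.141 -0.    -0.702] F [-0.5  0.1 -0.3] w 0.0241 t 5.475
dx -16.5 dy -3.66 dz None
```

The disc is nested about 26 mm ahead of the TCP, as planned. It has 76 mm to go.

```bash
python3 -m handwheel '[{"dx":0.6,"dy":0,"dz":0,"wx":0,"wy":0,"wz":0,"claw":28},{"dx":0.6,"dy":0,"dz":0,"wx":0,"wy":0,"wz":0,"claw":28},{"dx":0.6,"dy":0,"dz":0,"wx":0,"wy":0,"wz":0,"claw":28},{"dx":0.6,"dy":0,"dz":0,"wx":0,"wy":0,"wz":0,"claw":28},{"dx":0.6,"dy":0,"dz":0,"wx":0,"wy":0,"wz":0,"claw":28},{"dx":0.6,"dy":0,"dz":0,"wx":0,"wy":0,"wz":0,"claw":28},{"dx":0.6,"dy":0,"dz":0,"wx":0,"wy":0,"wz":0,"claw":28},{"dx":0.6,"dy":0,"dz":0,"wx":0,"wy":0,"wz":0,"claw":28}]' 20
python3 -m handwheel '[{"dx":0.3,"dy":0,"dz":0,"wx":0,"wy":0,"wz":0,"claw":28},{"dx":0.3,"dy":0,"dz":0,"wx":0,"wy":0,"wz":0,"claw":28},{"dx":0.3,"dy":0,"dz":0,"wx":0,"wy":0,"wz":0,"claw":28},{"dx":0.3,"dy":0,"dz":0,"wx":0,"wy":0,"wz":0,"claw":28},{"dx":0.2,"dy":0,"dz":0,"wx":0,"wy":0,"wz":0,"claw":28},{"dx":0.2,"dy":0,"dz":0,"wx":0,"wy":0,"wz":0,"claw":28}]' 20
python3 - <<'E'
from h import *
go(.5492,-.216,.026)
b=optics.grab_frame("scene")
for m in optics.masks_of("disc","scene")[:3]:
    y,x=np.nonzero(m["region"]);X=ray(b,x.mean(),y.mean(),.028);print(round(m["p"],2),m["rect"],X.round(4))
    if X[0]>.45: go(X[0],X[1])
B=cv2.resize(b["frame"][140:240,280:390],(770,600*7//6),interpolation=cv2.INTER_CUBIC)[:600]
cv2.imwrite("pics/d.png",B)
E
```

```text
clock: 6.48
position: [0.5072, -0.1804, 0.0263]
tool_rot: [-3.142, 0.0, -0.701]
force: [-0.1, 0.8, -0.5]
grip_width: 0.0239
finger_force: 0.1
clock: 7.22
position: [0.5192, -0.1906, 0.0263]
tool_rot: [-3.142, 0.0, -0.701]
force: [0.2, 0.0, 0.4]
grip_width: 0.0239
finger_force: 0.2
pos [ 0.5192 -0.1906  0.0263] rot [-3.142  0.    -0.701] F [0.2 0.  0.4] w 0.0239 t 7.225
dx 3.93 dy 0.01 dz 0.03
0.69 [342.6, 239.7, 14.7, 9.5] [ 0.3095 -0.0808  0.028 ]
0.61 [300.1, 235.7, 12.8, 14.9] [ 0.3682 -0.0139  0.028 ]
```

View pics/d.png

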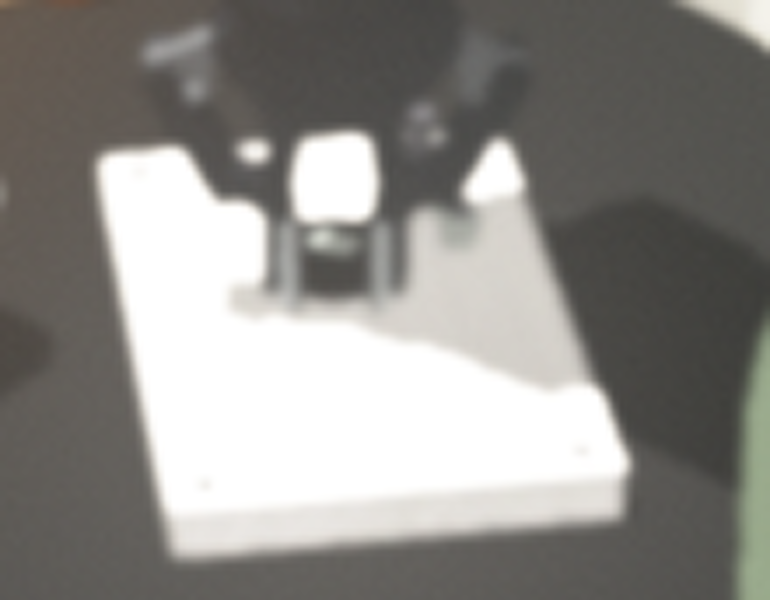

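The disc sits between the fingers near (327,178), about 12 mm short of the recess centre. I'll ease it forward slowly.

```bash
python3 -m handwheel '[{"dx":0.15,"dy":0,"dz":0,"wx":0,"wy":0,"wz":0,"claw":28},{"dx":0.15,"dy":0,"dz":0,"wx":0,"wy":0,"wz":0,"claw":28},{"dx":0.15,"dy":0,"dz":0,"wx":0,"wy":0,"wz":0,"claw":28},{"dx":0.15,"dy":0,"dz":0,"wx":0,"wy":0,"wz":0,"claw":28},{"dx":0.15,"dy":0,"dz":0,"wx":0,"wy":0,"wz":0,"claw":28},{"dx":0.1,"dy":0,"dz":0,"wx":0,"wy":0,"wz":0,"claw":28}]' 20
python3 -m handwheel '[{"dx":0.1,"dy":0,"dz":0,"wx":0,"wy":0,"wz":0,"claw":28},{"dx":0.1,"dy":0,"dz":0,"wx":0,"wy":0,"wz":0,"claw":28}]' 20
python3 -m handwheel '[{"dx":-0.3,"dy":0,"dz":0,"wx":0,"wy":0,"wz":0,"claw":28},{"dx":-1.5,"dy":0,"dz":0,"wx":0,"wy":0,"wz":0,"claw":28},{"dx":-1.5,"dy":0,"dz":0,"wx":0,"wy":0,"wz":0,"claw":28},{"dx":-2,"dy":0,"dz":0,"wx":0,"wy":0,"wz":0,"claw":28},{"dx":0,"dy":0,"dz":0,"wx":0,"wy":0,"wz":0,"claw":28}]' 20
python3 - <<'E'
from h import *
go(.5492,-.216,.026)
b=optics.grab_frame("scene")
for z,r in((.026,.02),(.02,.023),(.033,.02)):
    print(z,[proj(b,[.5492+r*np.cos(a),-.216+r*np.sin(a),z]).round(1).tolist() for a in(0,1.57,3.14,4.71)])
for m in optics.masks_of("disc","scene")[:3]:
    y,x=np.nonzero(m["region"]);X=ray(b,x.mean(),y.mean(),.024);print(round(m["p"],2),m["rect"],X.round(4))
B=cv2.resize(b["frame"][140:240,280:390],(770,700),interpolation=cv2.INTER_CUBIC)[:600]
cv2.imwrite("pics/e.png",B)
E
```

```text
clock: 8.07
position: [0.5257, -0.1961, 0.0263]
tool_rot: [3.142, -0.0, -0.701]
force: [0.1, -0.4, 0.6]
grip_width: 0.0241
finger_force: 0.1
clock: 8.32
position: [0.5272, -0.1974, 0.0263]
tool_rot: [3.142, 0.0, -0.701]
force: [0.1, 0.6, -0.0]
grip_width: 0.0239
finger_force: 0.1
clock: 8.95
position: [0.4853, -0.1618, 0.0264]
tool_rot: [3.141, 0.001, -0.7]
force: [0.3, -0.4, 0.3]
grip_width: 0.0241
finger_force: 0.0
pos [ 0.4853 -0.1618  0.0264] rot [ 3.141e+00  1.000e-03 -7.000e-01] F [ 0.3 -0.4  0.3] w 0.0241 t 8.95
dx 8.39 dy 0.03 dz 0.04
0.026 [[322.3, 170.9], [321.1, 177.0], [332.4, 177.6], [333.4, 171.5]]
0.02 [[321.5, 172.4], [320.2, 179.4], [333.1, 180.2], [334.2, 173.1]]
0.033 [[322.3, 168.6], [321.1, 174.6], [332.4, 175.3], [333.4, 169.2]]
0.65 [319.7, 169.1, 13.8, 14.1] [ 0.5477 -0.2147  0.024 ]
```

View pics/e.png

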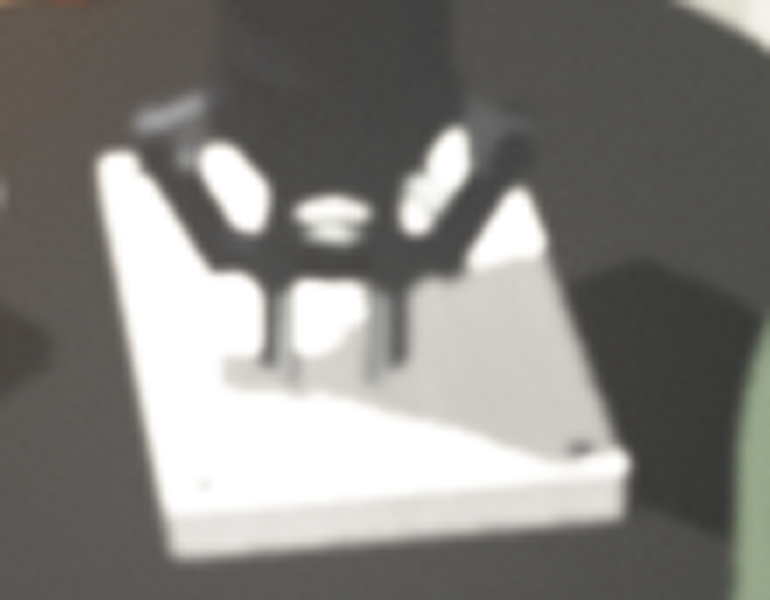

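The gripper hides the recess here. I'll raise it and move to the -y side so both cameras can see.

```bash
python3 -m handwheel '[{"dx":0,"dy":0,"dz":-4,"wx":0,"wy":0,"wz":0,"claw":28},{"dx":0,"dy":0,"dz":-4,"wx":0,"wy":0,"wz":0,"claw":0},{"dx":0,"dy":3,"dz":-2,"wx":0,"wy":0,"wz":0.1,"claw":0},{"dx":0,"dy":5,"dz":0,"wx":0,"wy":0,"wz":0.1,"claw":0},{"dx":0,"dy":5,"dz":0,"wx":0,"wy":0,"wz":0.1,"claw":0},{"dx":0,"dy":5,"dz":0,"wx":0,"wy":0,"wz":0.1,"claw":0},{"dx":0,"dy":4,"dz":0,"wx":0,"wy":0,"wz":0.1,"claw":0},{"dx":0,"dy":0,"dz":0,"wx":0,"wy":0,"wz":0,"claw":0}]' 20
python3 - <<'E'
from h import *
a=optics.grab_frame("top");b=optics.grab_frame("scene")
for c in("top","scene"):
  for n in("disc","clip","clip_pin"):
    for m in optics.masks_of(n,c)[:3]:
        y,x=np.nonzero(m["region"]);print(c,n,round(m["p"],2),m["rect"],x.mean().round(1),y.mean().round(1))
A=cv2.resize(a["frame"][125:235,310:410],(400,440),interpolation=cv2.INTER_CUBIC)
B=cv2.resize(b["frame"][145:225,295:367],(396,440),interpolation=cv2.INTER_CUBIC)
cv2.imwrite("pics/f.png",np.hstack([A,B]))
E
```

```text
clock: 10.05
position: [0.3123, -0.2984, 0.1265]
tool_rot: [3.141, -0.0, -1.207]
force: [1.2, -0.1, 0.1]
grip_width: -0.0003
finger_force: 0.0
top disc 0.74 [359.2, 160.1, 14.1, 13.7] 365.2 168.4
top disc 0.52 [291.3, 226.3, 12.1, 10.2] 295.1 230.8
top disc 0.51 [317.6, 247.3, 6.3, 13.3] 322.1 254.0
top clip_pin 0.45 [376.8, 159.9, 10.0, 20.3] 383.7 168.7
scene disc 0.57 [343.4, 241.4, 13.8, 9.2] 350.5 244.3
scene disc 0.57 [303.0, 236.7, 10.3, 12.9] 308.5 242.9
scene clip 0.6 [296.6, 157.1, 70.7, 63.9] 330.1 189.1
scene clip_pin 0.51 [334.6, 155.5, 14.8, 19.4] 341.7 165.0
```

View pics/f.png

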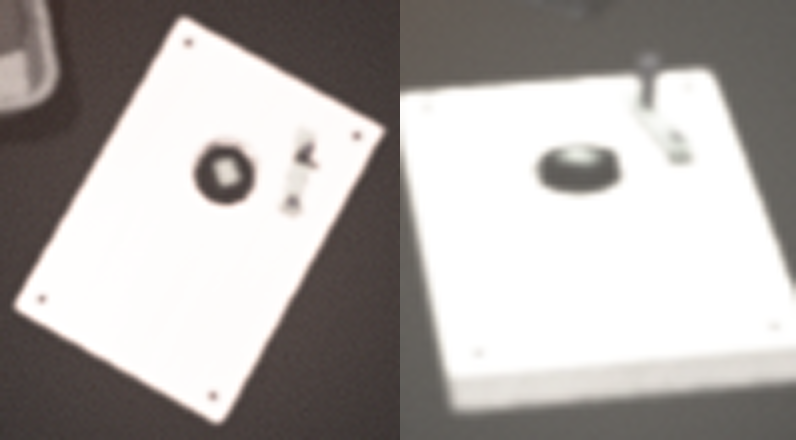

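The disc shows inside the recess: top view about (366,168), scene view about (327,174). The clip is open, with the top of its pin at scene (340,156). I'll check the disc height by stereo on its bright rectangle and work out the clip angle.

```bash
cat > m.py <<'E'
from h import *
from scipy.optimize import least_squares
q=np.load("q.npy")
P=lambda a,b,z:np.array([q[0]+np.cos(q[2])*a-np.sin(q[2])*b,q[1]+np.sin(q[2])*a+np.cos(q[2])*b,z])
def inv(X):
    c,n=np.cos(q[2]),np.sin(q[2]);d=X[:2]-q[:2];return np.array([c*d[0]+n*d[1],-n*d[0]+c*d[1]])*1000
def bright(img,x0,y0,x1,y1):
    g=cv2.cvtColor(img,cv2.COLOR_BGR2GRAY)[y0:y1,x0:x1].astype(float);w=np.clip(g-g.min()-.4*(g.max()-g.min()),0,None)
    Y,X=np.mgrid[y0:y1,x0:x1];return np.array([(w*X).sum(),(w*Y).sum()])/w.sum()
def tri(a,ua,b,ub):
    f=lambda X:np.concatenate([proj(a,X)-ua,proj(b,X)-ub]);r=least_squares(f,[.55,-.21,.03]);return r.x,r.fun.round(2)
E
python3 - <<'E'
from m import *
a=optics.grab_frame("top");b=optics.grab_frame("scene")
ga=cv2.cvtColor(a["frame"],6);gb=cv2.cvtColor(b["frame"],6)
print(ga[158:180,356:378]);print(gb[164:184,316:340])
ua=bright(a["frame"],363,165,371,172);ub=bright(b["frame"],321,170,333,177);print(ua,ub);print(tri(a,ua,b,ub))
print("dark",dark_blob(a["frame"],366,168,12),dark_blob(b["frame"],327,174,10))
print("pred seated top centre",proj(a,P(.035,0,.026)),proj(b,P(.035,0,.026)),"recess",P(.035,0,.02))
X=ray(b,340.5,155.9,.058);print("pin",X,inv(X));
for th in(0,.1,.2,.3): print(th,proj(b,P(.035+.03*np.cos(th),-.046+.03*np.sin(th),.058)).round(1),proj(a,P(.035+.03*np.cos(th),-.046+.03*np.sin(th),.058)).round(1))
print("tri pin",tri(a,np.array([310+305/4,125+157/4])-.4,b,np.array([340.4,156])))
E
```

```text
[[252 252 252 252 253 253 253 252 249 248 248 249 250 252 252 252 252 252
  252 252 252 252]
 [252 252 252 252 252 252 247 238 234 232 231 236 238 244 248 251 252 252
  252 252 253 252]
 [252 252 252 252 249 238 217 198 197 206 211 216 221 223 234 243 249 252
  252 252 252 253]
 [253 252 252 250 238 206 169 142 136 145 149 151 162 183 214 235 244 250
  252 252 253 252]
 [253 252 251 242 218 167 119  92  82  79  77  85  96 126 177 227 242 248
  252 252 252 252]
 [252 252 246 224 176 122  82  73  70  71  75  76  75  77 124 189 230 242
  248 252 252 252]
 [252 251 237 189 128  86  72  80  93 109 123 118  93  74  80 127 187 223
  239 250 252 252]
 [252 248 224 162  98  73  79 109 145 172 184 172 133  84  69  86 139 198
  235 247 252 253]
 [253 245 199 130  82  70  83 129 179 205 213 201 158 103  73  72 107 173
  228 248 252 253]
 [253 241 176 101  73  69  79 126 179 211 218 211 178 127  83  72  88 151
  225 248 252 253]
 [253 240 168  93  71  72  72 105 165 204 218 215 198 151  99  72  82 149
  229 250 252 253]
 [253 243 177  98  70  69  71  91 142 196 213 210 195 152 102  75  83 152
  2
[... 2931 characters left out ...]
 255 255
  255 255 255 255 255 255]]
[366.18830869 167.55984288] [326.30917529 171.02813281]
(array([ 0.54615713, -0.21219198,  0.03858262]), array([-0.47, -0.39,  0.6 ,  0.01]))
dark (365.6229383297365, 168.25703681904386, 14.0, 15.0) (327.1037009314704, 176.11372255489022, 14.0, 7.0)
pred seated top centre [366.72147725 166.8574751 ] [327.43081812 174.07882279] recess [ 0.54955355 -0.21680125  0.02      ]
pin [ 0.55596708 -0.2648958   0.058     ] [ 65.21837331 -37.96141841]
0 [343.6 155.7] [390.4 163.1]
0.1 [342.5 155.8] [389.4 162.6]
0.2 [341.4 156. ] [388.2 162.1]
0.3 [340.3 156.2] [387.1 161.8]
tri pin (array([ 0.54891942, -0.25872561,  0.06329105]), array([-0.09, -0.08,  0.12,  0.  ]))
```

In the scene view the bright rectangle sits at the far edge of the black area, at row 172.7 against the 174 expected. The top view shows a pale crescent on the far side. So the disc is still tipped, with its rear on the rim, and needs a few mm more. I'll go back behind it.

```bash
python3 -m handwheel '[{"dx":0,"dy":0,"dz":0,"wx":0,"wy":0,"wz":-0.17,"claw":28},{"dx":0,"dy":0,"dz":0,"wx":0,"wy":0,"wz":-0.17,"claw":28},{"dx":0,"dy":0,"dz":0,"wx":0,"wy":0,"wz":-0.16,"claw":28},{"dx":0,"dy":0,"dz":0,"wx":0,"wy":0,"wz":0,"claw":28}]' 20
python3 - <<'E'
from h import *
u=np.array([.764,-.645]);p=np.array([.5494,-.2164])-.060*u
go(p[0],p[1],.027)
E
```

```text
clock: 11.05
position: [0.3145, -0.2969, 0.1263]
tool_rot: [-3.141, -0.0, -0.702]
force: [-0.4, -0.5, -0.8]
grip_width: 0.0241
finger_force: 0.0
pos [ 0.3145 -0.2969  0.1263] rot [-3.141 -0.    -0.702] F [-0.4 -0.5 -0.8] w 0.0241 t 11.05
dx 6.74 dy -21.32 dz 9.93
```

```bash
python3 -m handwheel '[{"dx":1.5,"dy":-4.3,"dz":0,"wx":0,"wy":0,"wz":0,"claw":28},{"dx":1.5,"dy":-4.3,"dz":0,"wx":0,"wy":0,"wz":0,"claw":28},{"dx":1.5,"dy":-4.3,"dz":0,"wx":0,"wy":0,"wz":0,"claw":28},{"dx":1.5,"dy":-4.3,"dz":0,"wx":0,"wy":0,"wz":0,"claw":28},{"dx":0.7,"dy":-4.1,"dz":1,"wx":0,"wy":0,"wz":0,"claw":28},{"dx":0,"dy":0,"dz":4,"wx":0,"wy":0,"wz":0,"claw":28},{"dx":0,"dy":0,"dz":3.5,"wx":0,"wy":0,"wz":0,"claw":28},{"dx":0,"dy":0,"dz":1.4,"wx":0,"wy":0,"wz":0,"claw":28}]' 20
python3 - <<'E'
from h import *
go(.5494,-.2164,.027)
E
```

```text
clock: 12.05
position: [0.5023, -0.177, 0.0257]
tool_rot: [3.14, 0.002, -0.704]
force: [-0.1, -0.9, 0.2]
grip_width: 0.0236
finger_force: 0.0
pos [ 0.5023 -0.177   0.0257] rot [ 3.14e+00  2.00e-03 -7.04e-01] F [-0.1 -0.9  0.2] w 0.0236 t 12.05
dx 6.14 dy -0.05 dz -0.13
```

```bash
python3 -m handwheel '[{"dx":0.8,"dy":0,"dz":0,"wx":0,"wy":0,"wz":0,"claw":28},{"dx":0.8,"dy":0,"dz":0,"wx":0,"wy":0,"wz":0,"claw":28},{"dx":0.8,"dy":0,"dz":0,"wx":0,"wy":0,"wz":0,"claw":28},{"dx":0.5,"dy":0,"dz":0,"wx":0,"wy":0,"wz":0,"claw":28},{"dx":0.2,"dy":0,"dz":0,"wx":0,"wy":0,"wz":0,"claw":28},{"dx":0.1,"dy":0,"dz":0,"wx":0,"wy":0,"wz":0,"claw":28},{"dx":0.1,"dy":0,"dz":0,"wx":0,"wy":0,"wz":0,"claw":28}]' 20
python3 -m handwheel '[{"dx":0.1,"dy":0,"dz":0,"wx":0,"wy":0,"wz":0,"claw":28},{"dx":0.1,"dy":0,"dz":0,"wx":0,"wy":0,"wz":0,"claw":28}]' 20
python3 -m handwheel '[{"dx":0.1,"dy":0,"dz":0,"wx":0,"wy":0,"wz":0,"claw":28},{"dx":0,"dy":0,"dz":0,"wx":0,"wy":0,"wz":0,"claw":28}]' 20
python3 -c "
from h import *
go(.5494,-.2164)"
```

```text
clock: 12.92
position: [0.5282, -0.1986, 0.0273]
tool_rot: [3.142, 0.0, -0.701]
force: [0.2, -0.2, 0.1]
grip_width: 0.024
finger_force: 0.1
clock: 13.18
position: [0.5298, -0.2, 0.0273]
tool_rot: [-3.142, -0.0, -0.701]
force: [-0.2, -0.2, 0.0]
grip_width: 0.0242
finger_force: 0.0
clock: 13.42
position: [0.5306, -0.2007, 0.0273]
tool_rot: [-3.142, -0.0, -0.701]
force: [0.3, -0.3, 0.6]
grip_width: 0.0242
finger_force: 0.0
pos [ 0.5306 -0.2007  0.0273] rot [-3.142 -0.    -0.701] F [ 0.3 -0.3  0.6] w 0.0242 t 13.425
dx 2.45 dy -0.01 dz None
```

```bash
python3 -m handwheel '[{"dx":-0.5,"dy":0,"dz":-0.5,"wx":0,"wy":0,"wz":0,"claw":28},{"dx":-2,"dy":0,"dz":-3,"wx":0,"wy":0,"wz":0,"claw":28},{"dx":-2,"dy":0,"dz":-4,"wx":0,"wy":0,"wz":0,"claw":0},{"dx":-1,"dy":4,"dz":-1,"wx":0,"wy":0,"wz":0.1,"claw":0},{"dx":0,"dy":4.5,"dz":0,"wx":0,"wy":0,"wz":0.15,"claw":0},{"dx":0,"dy":4.5,"dz":0,"wx":0,"wy":0,"wz":0.15,"claw":0},{"dx":0,"dy":4.5,"dz":0,"wx":0,"wy":0,"wz":0.11,"claw":0},{"dx":0,"dy":3,"dz":0,"wx":0,"wy":0,"wz":0,"claw":0}]' 20
python3 - <<'E'
from m import *
a=optics.grab_frame("top");b=optics.grab_frame("scene")
ga=cv2.cvtColor(a["frame"],6);gb=cv2.cvtColor(b["frame"],6)
print(gb[166:184,318:338])
print("dark",dark_blob(a["frame"],366,168,12),dark_blob(b["frame"],327,174,10))
A=cv2.resize(a["frame"][145:190,345:405],(480,360),interpolation=cv2.INTER_CUBIC)
B=cv2.resize(b["frame"][150:190,312:352],(320,320),interpolation=cv2.INTER_CUBIC)
B=np.pad(B,((0,40),(0,0),(0,0)))
cv2.imwrite("pics/g.png",np.hstack([A,B]))
E
```

```text
clock: 14.42
position: [0.3237, -0.2846, 0.1126]
tool_rot: [3.142, -0.0, -1.214]
force: [1.0, -0.7, -0.6]
grip_width: 0.0001
finger_force: 0.0
[[255 255 255 255 255 255 255 255 255 255 255 255 255 255 255 255 255 255
  254 248]
 [255 255 255 255 255 255 255 255 255 255 255 255 255 255 255 255 255 255
  255 253]
 [255 255 255 255 255 255 255 255 255 255 255 255 255 255 255 255 255 255
  255 254]
 [255 255 255 255 255 255 255 254 254 254 254 254 255 255 255 255 255 255
  255 255]
 [255 255 255 255 254 253 249 242 237 233 235 241 247 252 254 255 255 255
  255 255]
 [255 255 255 253 244 228 199 182 182 178 171 170 184 208 234 250 254 255
  255 255]
 [255 254 251 232 183 150 149 176 203 207 191 163 141 137 158 213 248 254
  255 255]
 [255 252 231 170 124 123 158 210 235 239 234 215 184 148 126 150 219 252
  255 255]
 [253 238 184 126 103 120 160 209 235 242 243 235 212 170 128 121 178 243
  254 255]
 [249 219 155 110 100 106 131 166 200 224 232 223 191 147 115 109 152 230
  253 255]
 [250 223 156 109  98  98 104 117 137 161 175 168 139 112 102 102 139 219
  252 255]
 [253 239 174 114  98  96  97 101 105 111 116 115 106 100  99 107 151 227
  253 255]
 [255 250 211 150 119 105 100  98 100  99 100 101 100 106 122 154 204 245
  254 255]
 [255 254 248 229 195 161 141 131 126 124 124 131 141 160 194 230 248 254
  255 255]
 [255 255 255 254 250 241 233 225 214 207 210 220 231 240 249 253 255 255
  255 255]
 [255 255 255 255 255 255 254 254 252 252 252 253 254 254 255 255 255 255
  255 255]
 [255 255 255 255 255 255 255 255 255 255 255 255 255 255 255 255 255 255
  255 255]
 [255 255 255 255 255 255 255 255 255 255 255 255 255 255 255 255 255 255
  255 255]]
dark (366.0260283275126, 167.9815968180054, 15.0, 15.0) (326.7510249839846, 176.42447149263293, 14.0, 8.0)
```

View pics/g.png

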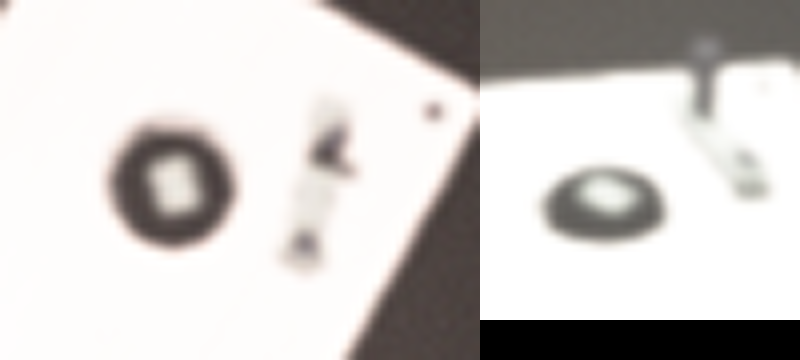

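Now the bright rectangle is centred in the black ellipse at scene (327.5,174.1), against a predicted (327.4,174.1), so the disc is flat and seated. The clip is at about 0.3 rad. Next I'll work out the clip push.

Run:
```python
from m import *
yaw=monitor.observe()["tool_rot"][2]
n=np.array([np.cos(yaw+np.pi),np.sin(yaw+np.pi)]);e=np.array([n[1],-n[0]])
pv=P(.035,-.046,0)[:2];s=pv+.027*e-.046*n;f=pv+.027*e+.002*n
print(s,f,inv(np.r_[s,0]),inv(np.r_[f,0]));go(s[0],s[1],.043);go(*f)
```

```text
[ 0.56725311 -0.2899669 ] [ 0.55052326 -0.24497676] [ 87.78443578 -53.66833353] [ 50.31172086 -23.67173978]
pos [ 0.3227 -0.2847  0.1127] rot [ 3.141  0.    -1.215] F [ 0.7  1.3 -0.5] w -0.0001 t 14.525
dx 9.01 dy -22.74 dz 6.97
pos [ 0.3227 -0.2847  0.1127] rot [ 3.141  0.    -1.215] F [ 0.7  1.3 -0.5] w -0.0001 t 14.525
dx 4.21 dy -22.74 dz None
```

```bash
python3 -m handwheel '[{"dx":2,"dy":-4.5,"dz":0,"wx":0,"wy":0,"wz":0,"claw":0},{"dx":2,"dy":-4.5,"dz":0,"wx":0,"wy":0,"wz":0,"claw":0},{"dx":2,"dy":-4.5,"dz":0,"wx":0,"wy":0,"wz":0,"claw":0},{"dx":2,"dy":-4.5,"dz":0,"wx":0,"wy":0,"wz":0,"claw":0},{"dx":1,"dy":-4.7,"dz":0,"wx":0,"wy":0,"wz":0,"claw":0},{"dx":0,"dy":0,"dz":3,"wx":0,"wy":0,"wz":0,"claw":0},{"dx":0,"dy":0,"dz":3,"wx":0,"wy":0,"wz":0,"claw":0},{"dx":0,"dy":0,"dz":1,"wx":0,"wy":0,"wz":0,"claw":0}]' 20
python3 - <<'E'
from h import *
go(.5673,-.29,.043);go(.5505,-.245)
E
```

```text
clock: 15.52
position: [0.5694, -0.2873, 0.0409]
tool_rot: [3.14, 0.002, -1.21]
force: [0.3, -0.1, 1.2]
grip_width: 0.0001
finger_force: 0.0
pos [ 0.5694 -0.2873  0.0409] rot [ 3.14e+00  2.00e-03 -1.21e+00] F [ 0.3 -0.1  1.2] w 0.0001 t 15.525
dx 0.18 dy 0.29 dz -0.21
pos [ 0.5694 -0.2873  0.0409] rot [ 3.14e+00  2.00e-03 -1.21e+00] F [ 0.3 -0.1  1.2] w 0.0001 t 15.525
dx -4.62 dy 0.27 dz None
```

```bash
python3 -m handwheel '[{"dx":0,"dy":0,"dz":0,"wx":0,"wy":0,"wz":0,"claw":0},{"dx":-0.4,"dy":0,"dz":0,"wx":0,"wy":0,"wz":0,"claw":0},{"dx":-0.4,"dy":0,"dz":0,"wx":0,"wy":0,"wz":0,"claw":0},{"dx":-0.4,"dy":0,"dz":0,"wx":0,"wy":0,"wz":0,"claw":0},{"dx":-0.4,"dy":0,"dz":0,"wx":0,"wy":0,"wz":0,"claw":0},{"dx":-0.4,"dy":0,"dz":0,"wx":0,"wy":0,"wz":0,"claw":0}]' 20
python3 -m handwheel '[{"dx":-0.4,"dy":0,"dz":0,"wx":0,"wy":0,"wz":0,"claw":0},{"dx":-0.4,"dy":0,"dz":0,"wx":0,"wy":0,"wz":0,"claw":0},{"dx":-0.4,"dy":0,"dz":0,"wx":0,"wy":0,"wz":0,"claw":0},{"dx":-0.4,"dy":0,"dz":0,"wx":0,"wy":0,"wz":0,"claw":0}]' 20
python3 - <<'E'
from h import *
go(.5505,-.245)
b=optics.grab_frame("scene")
for m in optics.masks_of("clip_pin","scene")[:3]:print(round(m["p"],2),m["rect"])
E
```

```text
clock: 16.27
position: [0.5628, -0.2696, 0.0425]
tool_rot: [-3.141, -0.0, -1.211]
force: [1.6, -1.7, 0.2]
grip_width: 0.0002
finger_force: 0.8
clock: 16.77
position: [0.5569, -0.2545, 0.0423]
tool_rot: [3.141, 0.0, -1.211]
force: [0.5, -1.0, 0.8]
grip_width: 0.0002
finger_force: 0.5
pos [ 0.5569 -0.2545  0.0423] rot [ 3.141  0.    -1.211] F [ 0.5 -1.   0.8] w 0.0002 t 16.775
dx -1.11 dy 0.26 dz None
```

```bash
python3 -m handwheel '[{"dx":-0.3,"dy":0,"dz":0,"wx":0,"wy":0,"wz":0,"claw":0},{"dx":-0.3,"dy":0,"dz":0,"wx":0,"wy":0,"wz":0,"claw":0},{"dx":-0.2,"dy":0,"dz":0,"wx":0,"wy":0,"wz":0,"claw":0},{"dx":-0.1,"dy":0,"dz":0,"wx":0,"wy":0,"wz":0,"claw":0}]' 20
python3 -m handwheel '[{"dx":-0.1,"dy":0,"dz":0,"wx":0,"wy":0,"wz":0,"claw":0}]' 20
python3 -m handwheel '[{"dx":-0.1,"dy":0,"dz":0,"wx":0,"wy":0,"wz":0,"claw":0}]' 20
python3 -c "
from h import *
go(.5505,-.245)"
```

```text
clock: 17.38
position: [0.5538, -0.2462, 0.0423]
tool_rot: [3.142, -0.0, -1.211]
force: [-0.1, -1.8, 0.6]
grip_width: -0.0
finger_force: 0.6
clock: 17.5
position: [0.5535, -0.2454, 0.0423]
tool_rot: [3.142, -0.0, -1.211]
force: [-0.7, -2.1, 0.4]
grip_width: -0.0002
finger_force: 0.7
clock: 17.62
position: [0.5531, -0.2445, 0.0423]
tool_rot: [3.142, 0.0, -1.211]
force: [0.1, -2.0, 0.0]
grip_width: 0.0001
finger_force: 0.7
pos [ 0.5531 -0.2445  0.0423] rot [ 3.142  0.    -1.211] F [ 0.1 -2.   0. ] w 0.0001 t 17.625
dx -0.04 dy 0.26 dz None
```

Not at the stop yet. I'll carry on in 1 mm steps and watch the force.

```bash
python3 -m handwheel '[{"dx":-0.1,"dy":0,"dz":0,"wx":0,"wy":0,"wz":0,"claw":0}]' 20|grep force
python3 -m handwheel '[{"dx":-0.1,"dy":0,"dz":0,"wx":0,"wy":0,"wz":0,"claw":0}]' 20|grep force
python3 - <<'E'
from h import *
go(.5505,-.245)
b=optics.grab_frame("scene");cv2.imwrite("pics/h0.png",b["frame"])
A=cv2.resize(b["frame"][140:210,295:365],(560,560),interpolation=cv2.INTER_CUBIC);cv2.imwrite("pics/h.png",A)
E
```

```text
force: [-0.2, -0.9, -0.6]
finger_force: 0.8
force: [0.4, -7.5, -2.4]
finger_force: 3.5
pos [ 0.5526 -0.2431  0.0424] rot [-3.141e+00 -1.000e-03 -1.211e+00] F [ 0.4 -7.5 -2.4] w 0.0 t 17.875
dx 0.11 dy 0.26 dz None
```

View pics/h.png

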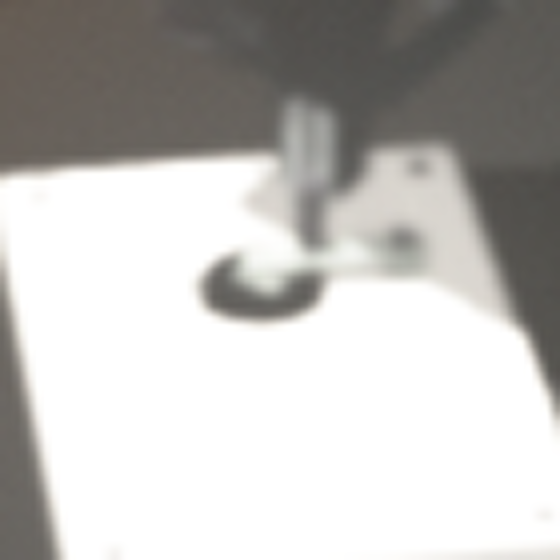

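The clip lies across the seated disc along plate +y, from the pivot at crop (400,250) to the disc at (265,275). The force jumped to 7.5 N at the computed end point, which is the stop. I'll back off, lift and verify.

```bash
python3 -m handwheel '[{"dx":0.3,"dy":0,"dz":0,"wx":0,"wy":0,"wz":0,"claw":0},{"dx":1.5,"dy":0,"dz":0,"wx":0,"wy":0,"wz":0,"claw":0},{"dx":1,"dy":0,"dz":-3,"wx":0,"wy":0,"wz":0,"claw":0},{"dx":0,"dy":0,"dz":-5,"wx":0,"wy":0,"wz":0,"claw":0},{"dx":0,"dy":4,"dz":-2,"wx":0,"wy":0,"wz":0,"claw":0},{"dx":0,"dy":5,"dz":0,"wx":0,"wy":0,"wz":0,"claw":0},{"dx":0,"dy":5,"dz":0,"wx":0,"wy":0,"wz":0,"claw":0},{"dx":0,"dy":5,"dz":0,"wx":0,"wy":0,"wz":0,"claw":0}]' 20
python3 -m handwheel '[{"dx":0,"dy":0,"dz":0,"wx":0,"wy":0,"wz":0,"claw":0},{"dx":0,"dy":0,"dz":0,"wx":0,"wy":0,"wz":0,"claw":0}]' 20
python3 - <<'E'
from m import *
a=optics.grab_frame("top");b=optics.grab_frame("scene")
L=lambda th,r,z:P(.035+r*np.cos(th),-.046+r*np.sin(th),z)
for th in(1.3,1.4,1.571):
    print(th,"scene pin top",proj(b,L(th,.03,.058)).round(1),"top pin",proj(a,L(th,.03,.058)).round(1),"end",proj(a,L(th,.05,.032)).round(1))
A=cv2.resize(a["frame"][145:190,345:405],(480,360),interpolation=cv2.INTER_CUBIC)
B=cv2.resize(b["frame"][150:190,312:352],(320,320),interpolation=cv2.INTER_CUBIC)
cv2.imwrite("pics/i.png",np.hstack([A,np.pad(B,((0,40),(0,0),(0,0)))]))
E
```

```text
clock: 18.92
position: [0.3832, -0.3369, 0.1426]
tool_rot: [-3.141, -0.001, -1.212]
force: [0.4, -1.4, 0.2]
grip_width: 0.0001
finger_force: 0.0
clock: 19.18
position: [0.385, -0.3362, 0.1425]
tool_rot: [-3.141, -0.0, -1.212]
force: [-0.3, 0.5, 0.5]
grip_width: 0.0002
finger_force: 0.0
1.3 scene pin top [333.8 161. ] top pin [376.2 164.9] end [368.8 161.6]
1.4 scene pin top [333.7 161.7] top pin [375.4 165.7] end [367.6 162.9]
1.571 scene pin top [333.9 162.7] top pin [374.2 167.4] end [365.7 165.6]
```

View pics/i.png

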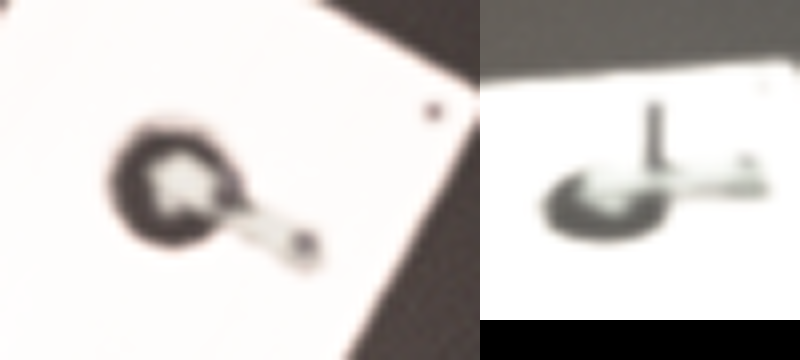

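In the scene view the top of the pin is at (333.9,162.8), which matches the prediction for 1.571 rad. The disc is still flat in the recess and the arm is clear, so I'm handing in.

```bash
python3 -c "
from workcell import job_done
print(job_done())"
```

```text
the job is handed in; nothing more can be done
None
```

I handed the job in at about 19 s of the 51 s allowed: in the last pictures the disc lies flat in the recess and the clip is fully home at its stop, with the arm clear; the hand-in returned no verdict.

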